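# Make up a compression port: finger-tight, then a sixth of a turn with the key

## Task

Turn the large brass wing nut on its port clockwise by hand (with the gripper's fingers) until it is finger-tight and stops running freely. Then set the T-handled steel key with the forked foot over its wings and use the key to tighten the nut one sixth of a turn (60 degrees) further. Let go and leave the key sitting upright on the nut.

Things in the scene. Friction and masses are not known exactly. Their poses are not given: they have to be found in the camera images.
- wing_nut: Large brass wing nut on a fixed grey block (100 mm square, 45 mm high). Origin: on its vertical turning axis, underside of its round skirt, 55 mm above the bench. Skirt 56 mm across, 12 mm thick; on it one upright wing plate through the axis, 66 long, 10 thick, 12 to 42 mm above the origin. x: along the plate to its pointer nib; z up. A like block has a small nut (wings 38 mm): ignore it.
- rundown (a joint): Free running of the wing nut, rad, growing clockwise seen from above: starts between 0.2 and 0.6, ends at a stop at 1.2 = finger-tight, where the nib points at the first of two dark ribs on the block. Takes about 0.05 N m, stays where left; the nut keeps its height.
- tighten (a joint): Extra turn of the same nut past finger-tight, rad, growing clockwise seen from above. 0 at the start; 1.05 is a sixth of a turn, nib at the second rib. Moves once rundown is at its end, takes about 0.6 N m, does not spring back.
- key: Loose steel T-key, 0.25-0.5 kg, standing. Origin: centre of underside, z up. Two prongs along x, 50 long, 34 tall, 10 thick, slot 24 mm wide between; bridge 50 x 44 mm on them to z 46, neck 16 mm to 66, T-bar along x 90 x 16 mm, z 66 to 86. On the nut: wing in slot, bar along wing, origin 12 mm above the nut's; 16 degrees of play each way. Not the T-key with a round foot, 36 mm across.
Mind the look-alikes: they are no part of the job. What is shaped like the part that bears wing_nut but orange is not meant. Leave any red look-alike of the key alone.

How it is judged:
By the outcome, as a careful person would: the job done as asked, in the order asked, and still so for the second after the job is handed in, with the robot touching nothing.
It also fails if it takes over 51 s, if anything falls off the work surface, if the arm or the gripper's body presses on something with over 40 N, if the wrist force passes 120 N, or if a joint passes its speed limit or range.

## Robot

A 6-joint arm with a two-finger parallel gripper is mounted at the origin on the work surface. World frame = base frame: x ahead of the robot, y to its left, z up, the work surface at z = 0. Lengths are in mm, angles in rad, forces in N, time in s.
With the tool pointing down it reaches from about 350 to 875 mm from the base axis. Payload 4.2 kg.
Tool frame: the origin (TCP) lies midway between the tips of the shut fingers; the grasp point (between the pads) lies arm.grip_depth behind it (arm.grip_depth is the distance from the TCP to the grasp point, in mm); z points along the fingers, y is the direction in which the jaws open and shut (so a half turn about z gives the same grasp; the last joint's range is limited). The gripper opens to 85 mm and grips with 20 to 120 N. Pads are 22 mm wide; open, the fingers measure 114 mm over their backs; the gripper's body (76 mm by 85 mm) begins 54 mm behind the grasp point. The pads swing forward as they close: fully open they stand 13 mm farther back than shut.
Start: joints at [-0.889, 0.385, 0.008, 0, -1.194, -0.259], TCP at [256.46, -569.937, 231.312] pointing down, gripper open.
Joint ranges: [-3.14, 3.14], [-1.21, 2.06], [-1.07, 1.41], [-3.16, 2.05], [-2.99, -0.16], [-3.1, 3.1]. Speed limits (rad/s): [2.79, 2.79, 3.14, 3.14, 3.14, 3.14].

## Interface

Orientations are given as a unit quaternion [x, y, z, w].
In Python, from bench import arm gives the robot as it stands.
- The arm moves only by the tool play_rows, never from a script. Its argument "motion" is one flat list of numbers, 7 for each row, row after row: the opening in per cent of the stroke, from 0 (shut) to 100 (fully open), then the shift along the world's x, y, z in cm, then the turn, a rotation vector about the world's x, y, z in degrees. A call has 1 to 5 rows; each row is the pose to reach, as a shift and turn from the pose commanded when the call began; what a row does not reach only later rows make up. A row lasts 1/8 s, in which the tool goes at most 62.5 mm and 10.7 degrees, less where a joint would pass 70% of its speed; a pose out of reach is approached as far as the arm can. A call with a gripper value outside its range is refused whole. The fingers move at their own pace and stop on an object; the grip force is fixed at half the most. Time passes only in rows, so rows that repeat a pose let the fingers close. It gives the time, the measured TCP pose, the force and the opening at its end, in the units of the state.
- arm.read_state(): the state, without advancing time (a new reading comes with each control period).
- arm.get_image(name): name is "side" or "top"; returns (picture, depth): 400x640x3 uint8, red, green, blue; 400x640 float32, mm along the optical axis (not along the pixel's ray), 0 where there is no reading.
- arm.camera_info(name): a dict with "fovy" (degrees; the focal length in pixels is half the picture's height over the tangent of half this angle, whatever the lens; pixels are square), "cx", "cy" (the principal point, pixels), "k1" (the pictures are not rectified: a ray, as slopes to the right and down, at radius r is drawn at 1 + k1 r^2 times it, then the intrinsics apply), "R" (3x3) and "t" (3): a world point X has camera coordinates R X + t. Camera axes: x right, y down, z forward; pixel columns grow to the right and rows downward; lengths in mm; the calibration is good to about 2 mm. A picture is of the moment at which its call begins. camera_info takes no time and is no camera call.
- arm.job_done(): hands the job in, once; it reports no verdict.
Trained networks look in the newest picture that a camera, given by its name, has taken for a name from the list of things; names that differ only in an ending like _2 or _b are one class to them, and where a whole thing is asked for, a point or a joint stands for the part that bears it (a point fixed in the world has none). Each returns a list of dicts, best first, with "confidence" (0 to 1); they miss things now and then, are a little off and sometimes report something else, mostly with a low value. They report only what shows in the picture. A call takes as long as a camera call. They do not tell look-alikes from the thing itself.
- arm.outline_of(thing, camera): "mask" (400x640 bool, what is visible of it) and "extent" ([left, top, width, height] in pixels, round what is visible of it).
- arm.place_of(thing, camera): "uv" ([column, row] in pixels: a listed point, or the origin of a listed thing).
The state is a dict: "clock": time; "joints": joint angles; "joint_vel": joint speeds; "joint_efforts": joint torques, N m; "position": TCP position; "ee_rot": TCP orientation; "contact_force": force on the tool from outside, world axes, zero at the start; "wrist_torque": the same for the moment, N m; "gripper_width": finger opening in mm.
Only numpy, scipy, OpenCV 4.12 (cv2) and the standard library are available. Lean on these libraries where they do the work, as an engineer would, in place of code of your own. Each camera call takes 0.05 s, during which the arm holds its last target.

## Working session

There is one attempt and no reset: what is moved stays moved. The work goes in short steps, Python scripts to look and compute and a tool call to move; the robot and the scene stay as the last step left them, time stands still between calls to the robot, and variables do not carry over. Pictures are saved under pics/ and viewed, and the job is handed in when it is done.

Besides the shell and the picture viewer there is one more tool, called after ">>>" as name(argument=value, ...) on one line, values as JSON. play_rows: Moves the arm, as the interface text tells. Its arguments: {"type":"object","properties":{"motion":{"type":"array","items":{"type":"number"}}},"required":["motion"]}

```bash
ls; mkdir -p pics
cat > h.py <<'E'
import numpy as np, cv2
from bench import arm
def f_of(c): return 200/np.tan(np.radians(c["fovy"])/2)
def unproj(name,u,v,d=None,z=None):
    c=arm.camera_info(name); f=f_of(c)
    K=np.array([[f,0,c["cx"]],[0,f,c["cy"]],[0,0,1.]])
    p=cv2.undistortPoints(np.array(np.stack([u,v],-1),float).reshape(-1,1,2),K,np.array([c["k1"],0,0,0,0.]))[:,0]
    R=np.array(c["R"]);t=np.array(c["t"])
    r=np.c_[p,np.ones(len(p))]
    if d is not None: return (r*np.array(d).reshape(-1,1)-t)@R
    C=-R.T@t; w=r@R
    return C+w*((z-C[2])/w[:,2])[:,None]
def cloud(name,depth,step=1):
    v,u=np.mgrid[0:400:step,0:640:step]
    P=unproj(name,u.ravel(),v.ravel(),d=depth[::step,::step].ravel()).reshape(u.shape+(3,))
    return P
def save(n,im): cv2.imwrite("pics/"+n,im[...,::-1])
E
python3 - <<'E'
from h import *
for n in("top","side"):
    im,d=arm.get_image(n); save(n+"0.png",im); np.savez(n+"0",im=im,d=d)
    for th in("wing_nut","key"):
        for o in arm.outline_of(th,n): print(n,th,o["confidence"],o["extent"])
        for o in arm.place_of(th,n): print(n,th,o)
print(arm.read_state(),arm.grip_depth)
for n in("top","side"): print(arm.camera_info(n))
E
```

```text
pics
top wing_nut 0.96 [173.5, 105.0, 32.0, 25.7]
top wing_nut 0.76 [254.3, 160.9, 28.5, 23.7]
top wing_nut {'uv': [272.0, 175.9], 'confidence': 0.73}
top wing_nut {'uv': [193.8, 119.1], 'confidence': 0.6}
top key 0.82 [269.7, 258.6, 29.5, 41.9]
top key 0.7 [306.1, 213.0, 18.7, 42.2]
top key {'uv': [316.7, 235.7], 'confidence': 0.95}
top key {'uv': [284.5, 272.2], 'confidence': 0.86}
side wing_nut 0.91 [258.1, 202.9, 34.7, 27.7]
side wing_nut {'uv': [186.1, 266.9], 'confidence': 0.81}
side key 0.91 [364.8, 220.0, 39.6, 50.2]
side key 0.67 [327.8, 192.8, 42.7, 39.5]
side key {'uv': [349.0, 221.6], 'confidence': 0.58}
{'clock': 0.5, 'joints': array([-8.89441370e-01,  3.84696781e-01,  7.82906451e-03, -7.03437502e-06,
       -1.19399865e+00, -2.58629070e-01]), 'joint_vel': array([-0.00200499, -0.0015375 ,  0.00122086, -0.0008166 , -0.00091556,
       -0.00101424]), 'joint_efforts': array([-7.92797346e-04, -3.91689634e+01,  1.88444245e+01,  4.18713436e+00,
       -7.34182740e-04, -1.03951237e-06]), 'position': array([ 256.41712005, -569.92082046,  231.2851558 ]), 'ee_rot': array([-2.09791
[... 169 characters left out ...]
7 ,  0.04011065]), 'gripper_width': 85.32545115593311} 18.700000000000003
{'fovy': 54.26074564406542, 'cx': 319.38802361507175, 'cy': 197.855856875448, 'k1': -0.08228446536587365, 'R': array([[ 0.00774645, -0.99994116, -0.0075944 ],
       [-0.99922434, -0.00744722, -0.03866843],
       [ 0.0386096 ,  0.00788805, -0.99922324]]), 't': array([ 55.88048937, 521.33711982, 871.37865505])}
{'fovy': 56.07917040885993, 'cx': 322.7147908035937, 'cy': 197.36087616795444, 'k1': -0.05462418950927036, 'R': array([[-0.91932511, -0.39306713, -0.01842729],
       [-0.27637309,  0.67831241, -0.68081583],
       [ 0.28010578, -0.62079828, -0.73222281]]), 't': array([492.34558287, 136.22498818, 787.84458987])}
```

View pics/top0.png

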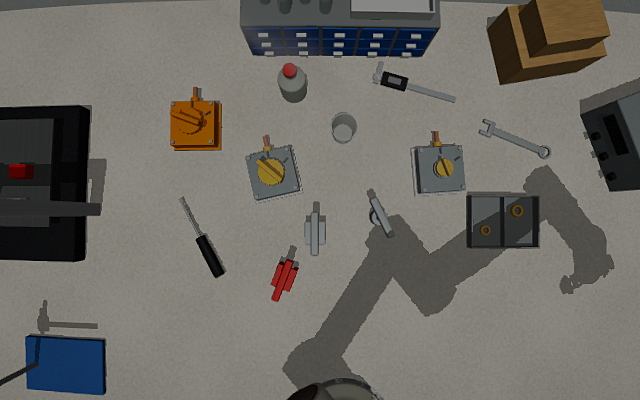

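View pics/side0.png

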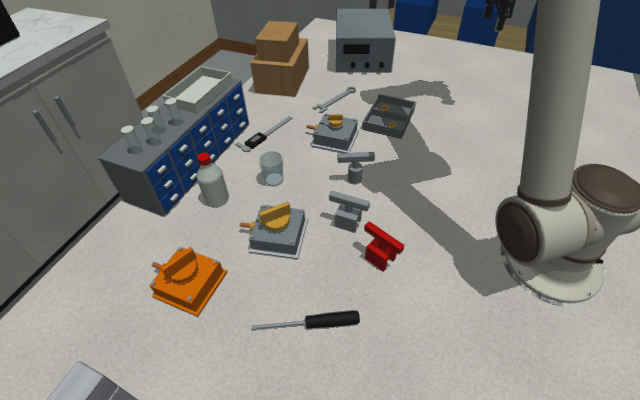

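Run:
```python
import numpy as np,cv2
z=np.load("top0.npz");im=z["im"][...,::-1]
a=cv2.resize(im[90:210,160:320],None,fx=5,fy=5,interpolation=cv2.INTER_CUBIC);cv2.imwrite("pics/ta.png",a)
a=cv2.resize(im[200:310,250:350],None,fx=5,fy=5,interpolation=cv2.INTER_CUBIC);cv2.imwrite("pics/tb.png",a)
z=np.load("side0.npz");im=z["im"][...,::-1]
a=cv2.resize(im[180:300,160:320],None,fx=5,fy=5,interpolation=cv2.INTER_CUBIC);cv2.imwrite("pics/sa.png",a)
a=cv2.resize(im[180:290,310:420],None,fx=5,fy=5,interpolation=cv2.INTER_CUBIC);cv2.imwrite("pics/sb.png",a)
```

```text
(no output)
```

View crops.

View pics/ta.png

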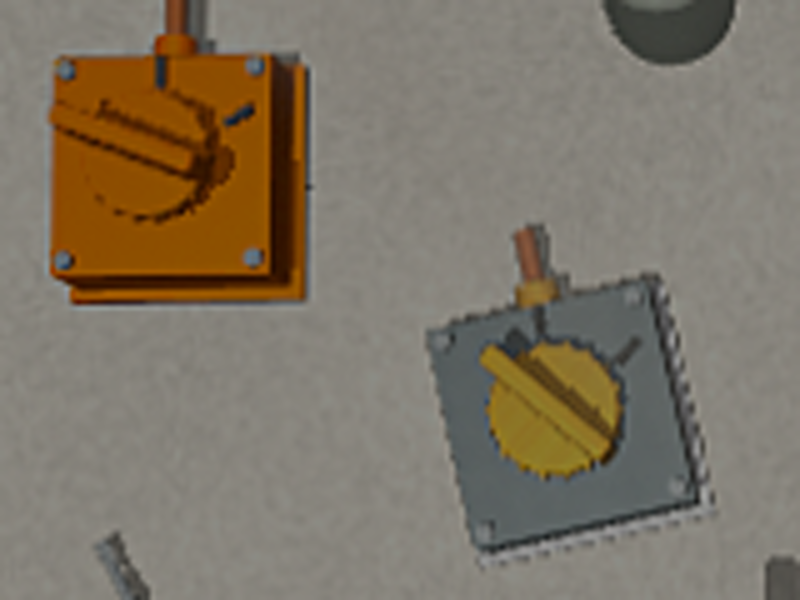

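View pics/tb.png

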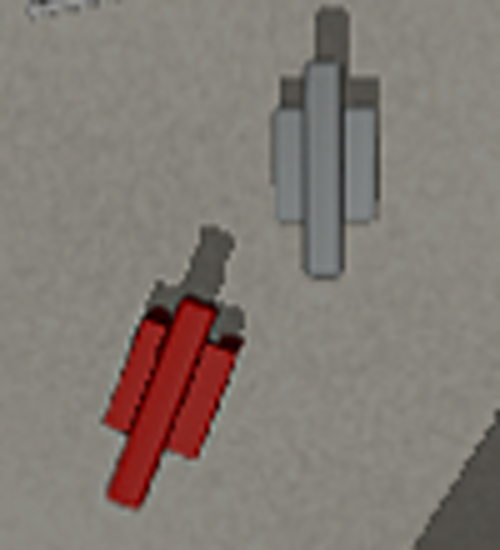

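View pics/sa.png

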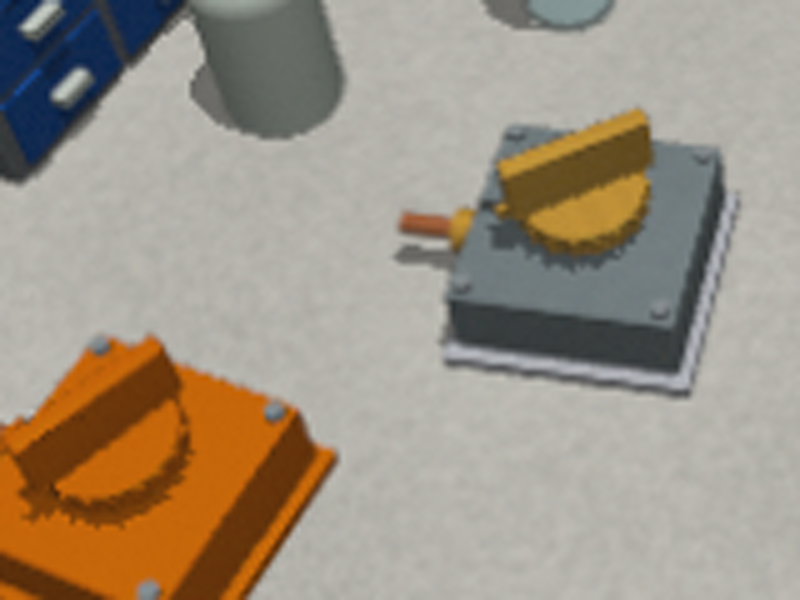

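View pics/sb.png

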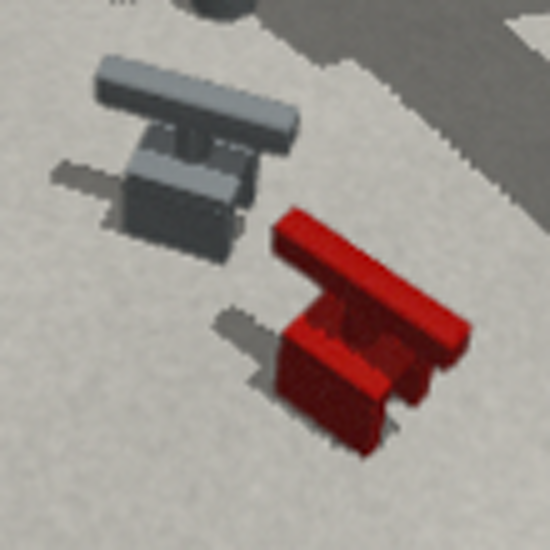

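Run:
```python
from h import *
z=np.load("top0.npz");im,d=z["im"],z["d"];P=cloud("top",d)
def rep(tag,box,zlo,zhi,mask=None):
    x0,y0,x1,y1=box
    p=P[y0:y1,x0:x1].reshape(-1,3);c=im[y0:y1,x0:x1].reshape(-1,3).astype(int)
    m=(p[:,2]>zlo)&(p[:,2]<zhi)
    if mask=="y": m&=(c[:,0]>c[:,2]*1.7)
    q=p[m]; r=cv2.minAreaRect(q[:,:2].astype(np.float32))
    print(tag,m.sum(),"mean",q.mean(0).round(1),"rect",np.round(r[0],1),np.round(r[1],1),round(r[2],1))
    e,V=np.linalg.eigh(np.cov(q[:,:2].T));print("  axis",np.degrees(np.arctan2(V[1,1],V[0,1])),np.sqrt(e*12),"z pct",np.percentile(q[:,2],[5,50,95]).round(1))
rep("wing",(240,140,305,205),82,110)
rep("wingY",(240,140,305,205),74,110,"y")
rep("skirt",(240,140,305,205),60,74,"y")
rep("block",(240,140,305,205),38,50)
rep("keybar",(300,200,335,262),74,100)
rep("keybridge",(300,200,335,262),36,60)
z=np.load("side0.npz");im,d=z["im"],z["d"];P=cloud("side",d)
rep("wing",(235,190,310,260),90,110)
rep("skirt",(235,190,310,260),60,74,"y")
rep("keybar",(322,185,375,235),78,100)
rep("keybridge",(322,185,375,235),36,60)
```

```text
wing 156 mean [574.4 163.7  95.6] rect [574.8 164.2] [66.   9.7] 50.7
  axis 50.765477033873495 [ 9.98807174 67.08845827] z pct [92.6 95.7 97.9]
wingY 157 mean [574.  163.2  95.4] rect [574.8 164.2] [66.1  9.7] 50.7
  axis 50.9140864473473 [ 9.8869513  67.40879621] z pct [92.1 95.7 97.9]
skirt 420 mean [574.4 164.1  65.7] rect [575.2 163.8] [54.  55.6] 89.3
  axis 139.41405987931128 [46.91679812 55.28598401] z pct [63.3 65.8 67.9]
block 1475 mean [573.  162.4  43.9] rect [574.9 164.5] [100.2 100.6] 13.5
  axis 137.6802696104469 [111.47541197 114.39114102] z pct [41.2 43.9 46.8]
keybar 333 mean [444.5  69.   84.4] rect [445.3  68.8] [86.9 14.5] 0.5
  axis -178.90664742282166 [15.96066504 87.31030961] z pct [81.  84.6 87. ]
keybridge 276 mean [445.5  69.6  44.6] rect [445.5  69.6] [47.7 41.3] 0.5
  axis 90.30311510784205 [49.75149804 54.13977276] z pct [42.3 44.7 47. ]
wing 184 mean [572.2 165.   96.2] rect [573.4 163.8] [65.5 12.4] 50.1
  axis 50.83603349744817 [10.74359516 66.23320647] z pct [90.7 97.  99.3]
skirt 284 mean [563.7 173.7  67.7] rect [564.7 177.4] [64.2 28.3] 47.9
  axis 48.10144347626614 [27.27410438 52.49911894] z pct [61.8 68.  72.8]
keybar 417 mean [427.2  84.1  85.2] rect [417.1  83.4] [ 52.4 142. ] 62.7
  axis 149.7898547020204 [ 48.51827295 140.30059177] z pct [78.7 86.  88.4]
keybridge 313 mean [442.1  78.3  46.4] rect [443.6  70.9] [49.2 41.5] 1.2
  axis -173.73704579849905 [34.51893724 51.70540763] z pct [38.4 46.9 54.2]
```

>>> play_rows(motion=[100, 10, 23, 0, 0, 0, 50, 100, 10, 23, 0, 0, 0, 50, 100, 10, 23, 0, 0, 0, 50, 100, 10, 23, 0, 0, 0, 50, 100, 10, 23, 0, 0, 0, 50])

```text
clock: 1.12
position: [357.9, -336.8, 232.0]
ee_rot: [-0.608, 0.794, -0.001, 0.0]
contact_force: [0.5, -1.0, -0.0]
gripper_width: 85.3
```

>>> play_rows(motion=[100, 10, 23, 0, 0, 0, 52, 100, 10, 23, 0, 0, 0, 52, 100, 10, 23, 0, 0, 0, 52, 100, 10, 23, 0, 0, 0, 52, 100, 10, 23, 0, 0, 0, 52])

```text
clock: 1.75
position: [458.0, -106.5, 231.6]
ee_rot: [0.895, -0.447, 0.001, -0.0]
contact_force: [-0.7, -0.9, 0.4]
gripper_width: 85.5
```

>>> play_rows(motion=[100, 10, 23, 0, 0, 0, 52, 100, 10, 23, 0, 0, 0, 52, 100, 10, 23, 0, 0, 0, 52, 100, 10, 23, 0, 0, 0, 52, 100, 10, 23, 0, 0, 0, 52])

```text
clock: 2.38
position: [557.8, 123.8, 230.6]
ee_rot: [1.0, -0.011, 0.0, -0.0]
contact_force: [0.4, -1.1, 0.4]
gripper_width: 85.0
```

>>> play_rows(motion=[100, 1.8, 4.4, 0, 0, 0, 52, 100, 1.8, 4.4, 0, 0, 0, 52, 100, 1.8, 4.4, 0, 0, 0, 52, 100, 1.8, 4.4, 0, 0, 0, 52, 100, 1.8, 4.4, 0, 0, 0, 52])

```text
clock: 3.0
position: [574.5, 164.1, 231.3]
ee_rot: [0.904, 0.427, 0.0, -0.0]
contact_force: [0.1, 0.0, 0.3]
gripper_width: 85.2
```

```bash
cat >> h.py <<'E'
def st():
    s=arm.read_state();q=s["ee_rot"];n=np.degrees(np.arctan2(q[1],q[0]))
    print("t",round(s["clock"],2),"pos",s["position"].round(1),"jawyaw",round((2*n-90)%360,1),"q",q.round(4),"F",s["contact_force"].round(1),"T",s["wrist_torque"].round(3),"w",round(s["gripper_width"],1),"j6",s["joints"][5].round(2))
E
python3 -c "
from h import *
st()"
```

```text
t 3.0 pos [574.5 164.1 231.3] jawyaw 320.5 q [ 9.043e-01  4.269e-01  1.000e-04 -0.000e+00] F [0.1 0.  0.3] T [-0.025 -0.02   0.024] w 85.2 j6 1.9
```

>>> play_rows(motion=[100, 0, 0, -6, 0, 0, 0, 100, 0, 0, -11, 0, 0, 0, 100, 0, 0, -14, 0, 0, 0, 100, 0, 0, -15.8, 0, 0, 0, 50, 0, 0, -15.8, 0, 0, 0])

```text
clock: 3.62
position: [573.6, 163.6, 71.8]
ee_rot: [0.906, 0.424, -0.002, 0.0]
contact_force: [0.2, -0.6, 1.4]
gripper_width: 69.6
```

>>> play_rows(motion=[20, 0, 0, 0, 0, 0, 0, 0, 0, 0, 0, 0, 0, 0, 0, 0, 0, 0, 0, 0, 0, 0, 0, 0, 0, 0, 0, 0])

```text
clock: 4.12
position: [574.7, 164.4, 74.3]
ee_rot: [0.905, 0.424, 0.001, -0.0]
contact_force: [-1.5, 0.3, 4.1]
gripper_width: 9.0
```

```bash
python3 -c "
from h import *
st()
im,d=arm.get_image('side');save('s1.png',cv2.resize(im[130:280,180:380],None,fx=4,fy=4))"
```

```text
t 4.12 pos [574.7 164.4  74.3] jawyaw 320.2 q [ 9.054e-01  4.245e-01  6.000e-04 -1.000e-04] F [-1.5  0.3  4.1] T [ 0.33   0.604 -0.074] w 9.0 j6 1.9
```

View pics/s1.png

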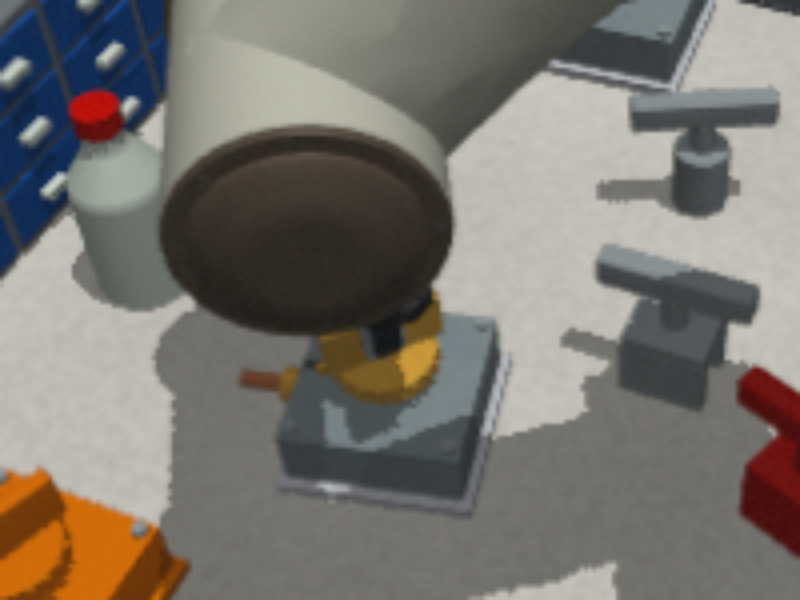

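The gripper's fingers hold the wing plate near (390,330) in the crop. Next I measure the rib directions from the first picture.

Run:
```python
from h import *
z=np.load("top0.npz");im,d=z["im"],z["d"];P=cloud("top",d)
g=im.astype(int).sum(2)
v,u=np.mgrid[0:400,0:640]
Q=unproj("top",u.ravel(),v.ravel(),z=47.).reshape(400,640,3)
c=np.array([574.8,164.1]);r=np.hypot(*(Q[...,:2]-c).transpose(2,0,1));a=np.degrees(np.arctan2(Q[...,1]-c[1],Q[...,0]-c[0]))
for R0,R1 in((31,36),(36,41),(41,46)):
  m=(r>R0)&(r<R1)&(a>-90)&(a<90)
  b=np.round(a[m]/4)*4
  print(R0,[(int(k),int(g[m][b==k].mean())) for k in np.unique(b)])
m=(r>30)&(r<48)&(g<190)&(a>-90)&(a<90)
for i in np.argwhere(m): print(i[::-1],round(r[tuple(i)],1),round(a[tuple(i)],1),g[tuple(i)],P[tuple(i)][2].round(0))
```

```text
31 [(-88, 289), (-84, 289), (-80, 292), (-76, 295), (-72, 295), (-68, 301), (-64, 297), (-60, 278), (-56, 304), (-52, 239), (-48, 214), (-44, 211), (-40, 277), (-36, 285), (-32, 297), (-28, 301), (-24, 238), (-20, 268), (-16, 274), (-12, 236), (-8, 233), (-4, 265), (0, 264), (4, 268), (8, 243), (12, 184), (16, 228), (20, 251), (24, 197), (28, 165), (32, 175), (36, 155), (40, 147), (44, 233), (48, 297), (52, 294), (56, 295), (60, 250), (64, 266), (68, 267), (72, 271), (76, 277), (80, 274), (84, 249), (88, 268)]
36 [(-88, 292), (-84, 291), (-80, 290), (-76, 290), (-72, 289), (-68, 292), (-64, 288), (-60, 289), (-56, 296), (-52, 270), (-48, 173), (-44, 235), (-40, 296), (-36, 293), (-32, 294), (-28, 292), (-24, 292), (-20, 292), (-16, 292), (-12, 289), (-8, 289), (-4, 289), (0, 290), (4, 293), (8, 246), (12, 152), (16, 176), (20, 298), (24, 254), (28, 156), (32, 165), (36, 162), (40, 174), (44, 201), (48, 294), (52, 295), (56, 290), (60, 265), (64, 279), (68, 277), (72, 276), (76, 276), (80, 278), (84, 276), (88, 276)]
41 [(-88, 294), (-84, 293), (-80, 295), (-76, 292), (-72, 292), (-68
[... 1294 characters left out ...]
158] 45.5 -47.1 171 47.0
[259 159] 39.9 44.3 185 96.0
[260 159] 38.4 42.0 128 46.0
[261 159] 37.0 39.4 160 42.0
[262 159] 35.6 36.7 168 46.0
[263 159] 34.4 33.8 171 43.0
[264 159] 33.2 30.6 175 44.0
[265 159] 32.2 27.2 162 43.0
[276 159] 30.2 -18.0 185 43.0
[278 159] 31.8 -25.5 180 45.0
[286 159] 42.5 -47.3 176 45.0
[261 160] 35.3 41.7 136 45.0
[262 160] 33.9 38.9 161 46.0
[263 160] 32.5 35.9 142 64.0
[264 160] 31.3 32.6 181 65.0
[265 160] 30.2 29.1 180 64.0
[285 160] 39.4 -47.5 178 45.0
[262 161] 32.2 41.3 144 41.0
[263 161] 30.8 38.2 154 67.0
[280 161] 30.4 -36.7 186 45.0
[284 161] 36.3 -47.8 174 49.0
[285 161] 38.0 -50.0 168 42.0
[284 162] 34.9 -50.5 164 45.0
[284 166] 30.2 -63.5 180 43.0
```

>>> play_rows(motion=[0, 0, 0, 0, 0, 0, -6, 0, 0, 0, 0, 0, 0, -12, 0, 0, 0, 0, 0, 0, -18, 0, 0, 0, 0, 0, 0, -24, 0, 0, 0, 0, 0, 0, -30])

```text
clock: 4.8
position: [575.1, 163.8, 74.3]
ee_rot: [0.985, 0.174, 0.001, 0.0]
contact_force: [0.6, -2.5, 4.1]
gripper_width: 8.8
```

```bash
python3 -c "
from h import *
st()"
```

```text
t 4.8 pos [575.1 163.8  74.3] jawyaw 290.1 q [9.847e-01 1.743e-01 7.000e-04 3.000e-04] F [ 0.6 -2.5  4.1] T [-0.503  0.062  0.067] w 8.8 j6 1.37
```

>>> play_rows(motion=[0, 0, 0, 0, 0, 0, -1.5, 0, 0, 0, 0, 0, 0, -3, 0, 0, 0, 0, 0, 0, -4.5, 0, 0, 0, 0, 0, 0, -5])

```text
clock: 5.3
position: [575.1, 163.7, 74.3]
ee_rot: [0.991, 0.133, 0.001, 0.0]
contact_force: [-0.2, -1.3, 5.6]
gripper_width: 8.7
```

```bash
python3 -c "
from h import *
st()"
```

```text
t 5.3 pos [575.1 163.7  74.3] jawyaw 285.3 q [9.911e-01 1.332e-01 7.000e-04 3.000e-04] F [-0.2 -1.3  5.6] T [-0.692  0.013  0.038] w 8.7 j6 1.29
```

>>> play_rows(motion=[0, 0, 0, 0, 0, 0, -1, 0, 0, 0, 0, 0, 0, -1])

```text
clock: 5.55
position: [575.1, 163.6, 74.3]
ee_rot: [0.992, 0.125, 0.001, 0.0]
contact_force: [-0.3, -3.0, 4.4]
gripper_width: 8.8
```

```bash
python3 -c "
from h import *
st()"
```

```text
t 5.55 pos [575.1 163.6  74.3] jawyaw 284.3 q [9.922e-01 1.246e-01 7.000e-04 3.000e-04] F [-0.3 -3.   4.4] T [-0.757  0.037 -0.002] w 8.8 j6 1.27
```

>>> play_rows(motion=[0, 0, 0, 0, 0, 0, -1, 0, 0, 0, 0, 0, 0, -1])

```text
clock: 5.8
position: [575.1, 163.6, 74.3]
ee_rot: [0.993, 0.116, 0.001, 0.0]
contact_force: [0.2, -2.1, 6.2]
gripper_width: 8.7
```

```bash
python3 -c "
from h import *
st()"
```

```text
t 5.8 pos [575.1 163.6  74.3] jawyaw 283.3 q [9.933e-01 1.159e-01 7.000e-04 3.000e-04] F [ 0.2 -2.1  6.2] T [-0.761 -0.016 -0.053] w 8.7 j6 1.25
```

>>> play_rows(motion=[0, 0, 0, 0, 0, 0, -1, 0, 0, 0, 0, 0, 0, -1])

```text
clock: 6.05
position: [575.1, 163.6, 74.3]
ee_rot: [0.994, 0.108, 0.001, 0.0]
contact_force: [-0.0, -3.2, 4.5]
gripper_width: 8.6
```

```bash
python3 -c "
from h import *
st()"
```

```text
t 6.05 pos [575.1 163.6  74.3] jawyaw 282.4 q [9.941e-01 1.081e-01 7.000e-04 5.000e-04] F [-0.  -3.2  4.5] T [-0.728  0.069  0.357] w 8.6 j6 1.24
```

>>> play_rows(motion=[0, 0, 0, 0, 0, 0, -1, 0, 0, 0, 0, 0, 0, -1])

```text
clock: 6.3
position: [575.2, 163.6, 74.3]
ee_rot: [0.995, 0.1, 0.001, 0.001]
contact_force: [-0.8, -2.7, 5.5]
gripper_width: 8.7
```

```bash
python3 -c "
from h import *
st();print(arm.read_state()['joint_efforts'].round(2))
im,d=arm.get_image('top');save('t2.png',cv2.resize(im[130:250,220:340],None,fx=5,fy=5))
im,d=arm.get_image('side');save('s2.png',cv2.resize(im[180:270,220:330],None,fx=6,fy=6))"
```

```text
t 6.3 pos [575.2 163.6  74.3] jawyaw 281.5 q [9.95e-01 9.98e-02 7.00e-04 6.00e-04] F [-0.8 -2.7  5.5] T [-0.871  0.061  0.508] w 8.7 j6 1.22
[  0.93 -37.5   14.04   1.99   0.43  -0.54]
```

View pics/s2.png

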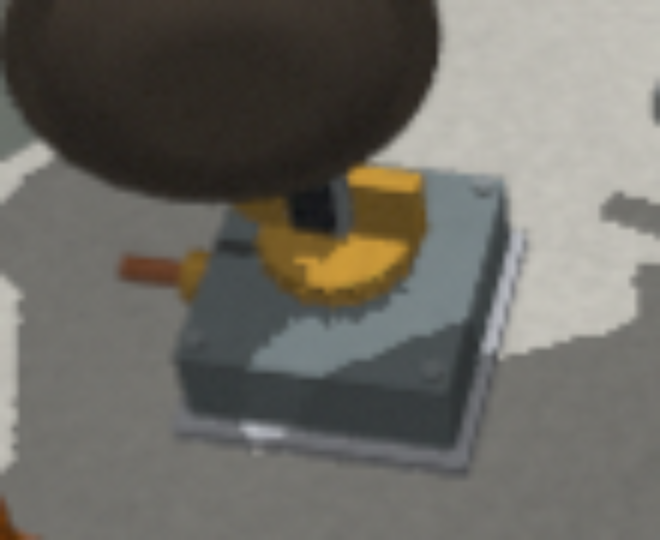

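View pics/t2.png

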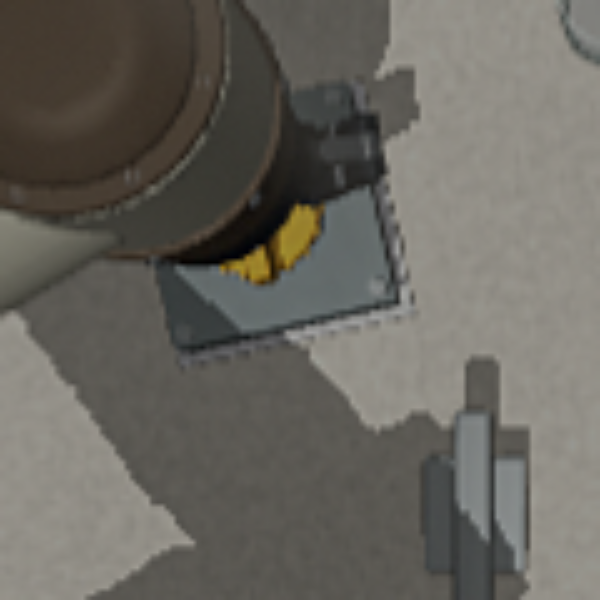

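>>> play_rows(motion=[100, 0, 0, 0, 0, 0, 0.8, 100, 0, 0, 0, 0, 0, 0.8, 100, 0, 0, 5, 0, 0, 0.8, 100, 0, 0, 11, 0, 0, 0.8, 100, -5, -3, 14, 0, 0, -8])

```text
clock: 7.02
position: [529.8, 137.3, 214.8]
ee_rot: [1.0, 0.027, 0.003, -0.001]
contact_force: [-0.4, -0.8, -0.2]
gripper_width: 85.3
```

>>> play_rows(motion=[100, -6, -5, 0, 0, 0, -4, 100, -8, -6.5, 0, 0, 0, -4])

```text
clock: 7.28
position: [444.5, 69.2, 211.9]
ee_rot: [1.0, -0.007, -0.0, -0.0]
contact_force: [0.8, 0.1, 0.3]
gripper_width: 85.6
```

```bash
cat >> h.py <<'E'
def rep(tag,P,im,box,zlo,zhi,y=False):
    x0,y0,x1,y1=box
    p=P[y0:y1,x0:x1].reshape(-1,3);c=im[y0:y1,x0:x1].reshape(-1,3).astype(int)
    m=(p[:,2]>zlo)&(p[:,2]<zhi)
    if y: m&=(c[:,0]>c[:,2]*1.7)
    q=p[m]
    if len(q)<8: print(tag,len(q));return
    r=cv2.minAreaRect(q[:,:2].astype(np.float32))
    e,V=np.linalg.eigh(np.cov(q[:,:2].T))
    print(tag,m.sum(),"rect",np.round(r[0],1),np.round(r[1],1),round(r[2],1),"axis",np.degrees(np.arctan2(V[1,1],V[0,1])).round(1),np.sqrt(e*12).round(1),"z",np.percentile(q[:,2],[5,50,95]).round(1))
E
python3 - <<'E'
from h import *
st()
for n in("top","side"):
    im,d=arm.get_image(n);P=cloud(n,d);save(n+"3.png",im);np.savez(n+"3",im=im,d=d)
    if n=="top":
        rep("wing",P,im,(240,140,305,205),82,110,True);rep("bar",P,im,(300,200,335,262),74,100)
        save("t3c.png",cv2.resize(im[130:250,220:340],None,fx=5,fy=5,interpolation=cv2.INTER_CUBIC))
    else: rep("wing",P,im,(235,190,310,260),90,110,True)
E
```

```text
t 7.28 pos [444.5  69.2 211.9] jawyaw 269.2 q [ 1.0e+00 -7.1e-03 -1.0e-04 -4.0e-04] F [0.8 0.1 0.3] T [ 0.004 -0.019 -0.003] w 85.6 j6 1.04
wing 172 rect [574.7 164.1] [65.2 10.1] 12.9 axis -166.8 [10.7 65.1] z [87.9 95.2 97.6]
bar 0
wing 176 rect [572.6 163.7] [64.3 12.1] 12.2 axis -167.5 [10.4 64.6] z [91.  97.  99.3]
```

View pics/t3c.png

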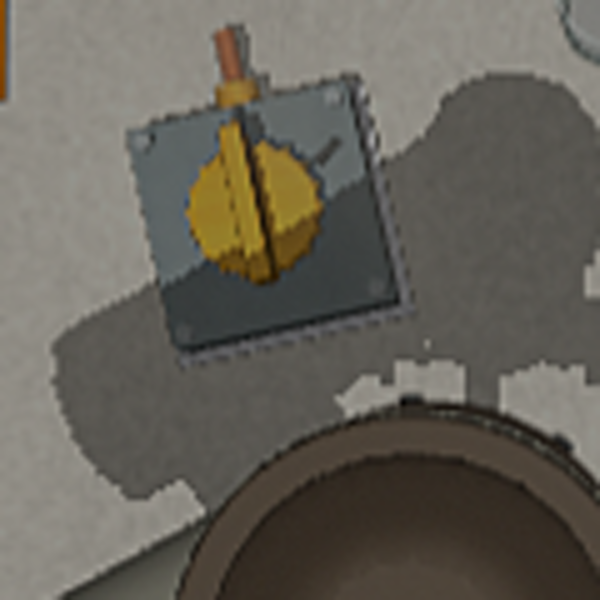

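View pics/side3.png

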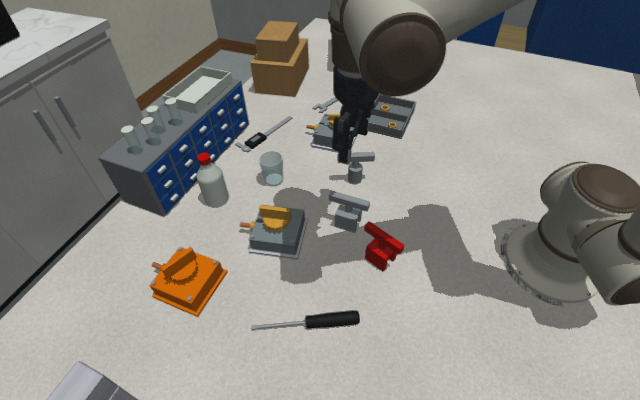

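Side view: wing nut (273,215), nib at rib 1 (top crop (248,125)); key stands at (347,210), gripper above it. Top measurement gives the wing at 12.9°, and rib 1 at about 12.8°.

>>> play_rows(motion=[100, 0.05, 0, -6, 0, 0, 1.3, 100, 0.05, 0, -11, 0, 0, 1.3, 100, 0.05, 0, -14, 0, 0, 1.3, 100, 0.05, 0, -15.4, 0, 0, 1.3, 100, 0.05, 0, -15.4, 0, 0, 1.3])

```text
clock: 8.0
position: [447.1, 70.5, 56.6]
ee_rot: [1.0, 0.005, -0.001, 0.001]
contact_force: [1.1, -0.3, 0.5]
gripper_width: 85.7
```

>>> play_rows(motion=[40, 0, 0, 0, 0, 0, 0, 10, 0, 0, 0, 0, 0, 0, 0, 0, 0, 0, 0, 0, 0, 0, 0, 0, 0, 0, 0, 0])

```text
clock: 8.5
position: [447.4, 70.5, 58.3]
ee_rot: [1.0, 0.005, 0.0, -0.0]
contact_force: [0.2, -0.4, 0.2]
gripper_width: 14.9
```

>>> play_rows(motion=[0, 0, 0, 2, 0, 0, 0, 0, 0, 0, 6, 0, 0, 0, 0, 0, 0, 11, 0, 0, 0, 0, 0, 0, 13, 0, 0, 0])

```text
clock: 9.0
position: [448.0, 70.9, 190.5]
ee_rot: [1.0, 0.005, 0.002, -0.001]
contact_force: [0.1, -0.6, -3.0]
gripper_width: 14.9
```

Run:
```python
from h import *
st()
for n in("top","side"):
    im,d=arm.get_image(n);P=cloud(n,d);save(n+"4.png",im);np.savez(n+"4",im=im,d=d)
    if n=="side":save("s4c.png",cv2.resize(im[120:270,280:430],None,fx=4,fy=4,interpolation=cv2.INTER_CUBIC))
```

```text
t 9.0 pos [448.   70.9 190.5] jawyaw 270.5 q [ 1.      0.0046  0.002  -0.0011] F [ 0.1 -0.6 -3. ] T [ 0.01  -0.065  0.009] w 14.9 j6 1.06
```

View pics/s4c.png

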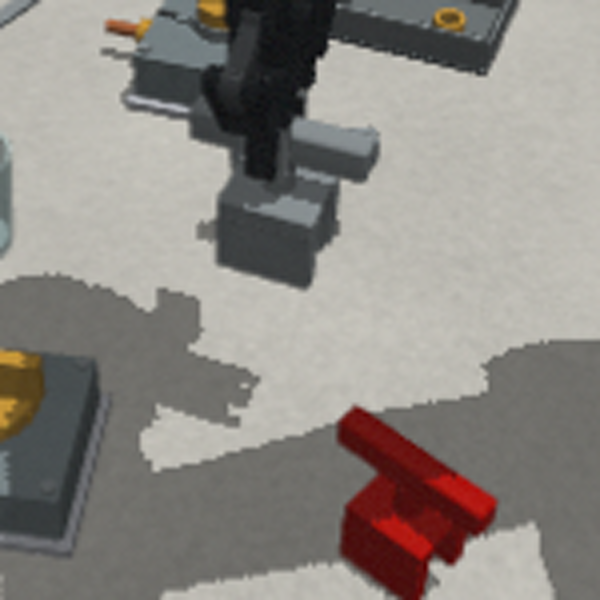

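>>> play_rows(motion=[0, 4, 3, 0.2, 0, 0, 6, 0, 8, 6, 0.2, 0, 0, 12.5, 0, 12, 8.7, 0.2, 0, 0, 12.5, 0, 12.9, 9.4, 0, 0, 0, 12.5, 0, 12.9, 9.4, 0, 0, 0, 12.5])

```text
clock: 9.72
position: [575.2, 164.2, 185.1]
ee_rot: [0.994, 0.113, -0.003, 0.001]
contact_force: [-0.1, -0.0, -2.9]
gripper_width: 15.2
```

Run:
```python
from h import *
for n in("top","side"):
    im,d=arm.get_image(n);P=cloud(n,d);save(n+"5.png",im);np.savez(n+"5",im=im,d=d)
    if n=="side":save("s5c.png",cv2.resize(im[130:280,200:350],None,fx=4,fy=4,interpolation=cv2.INTER_CUBIC))
st()
```

```text
t 9.82 pos [574.8 163.6 186.7] jawyaw 283.0 q [ 9.936e-01  1.132e-01 -1.600e-03  5.000e-04] F [ 0.5 -0.5 -3.1] T [-0.06  -0.027  0.022] w 15.0 j6 1.25
```

View pics/s5c.png

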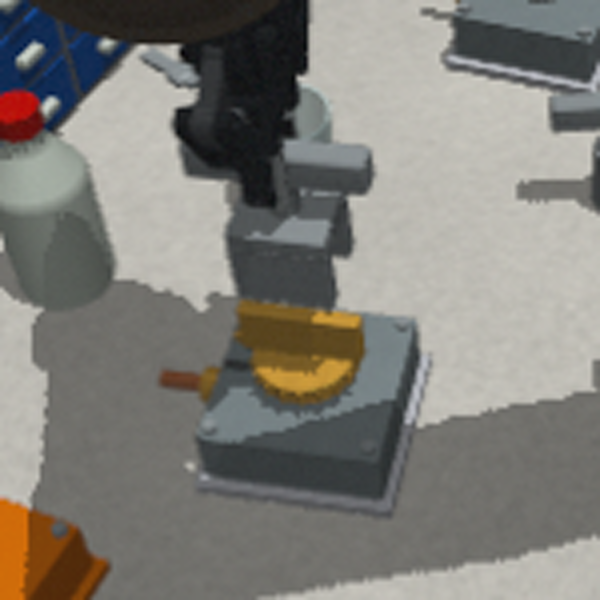

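>>> play_rows(motion=[0, 0.2, 0.1, 0, 0, 0, 0, 0, 0.2, 0.1, -2, 0, 0, 0, 0, 0.2, 0.1, -4, 0, 0, 0, 0, 0.2, 0.1, -5.5, 0, 0, 0, 0, 0.2, 0.1, -5.8, 0, 0, 0])

```text
clock: 10.45
position: [577.6, 165.0, 129.1]
ee_rot: [0.994, 0.113, -0.001, 0.0]
contact_force: [-0.3, -0.6, -3.5]
gripper_width: 15.2
```

Run:
```python
from h import *
im,d=arm.get_image("side")
save("s6c.png",cv2.resize(im[130:280,200:350],None,fx=4,fy=4,interpolation=cv2.INTER_CUBIC))
st()
```

```text
t 10.5 pos [578.  165.2 129.5] jawyaw 283.0 q [ 9.935e-01  1.134e-01 -4.000e-04  2.000e-04] F [ 0.2  0.2 -3.4] T [-0.015 -0.029 -0.039] w 14.9 j6 1.25
```

View pics/s6c.png

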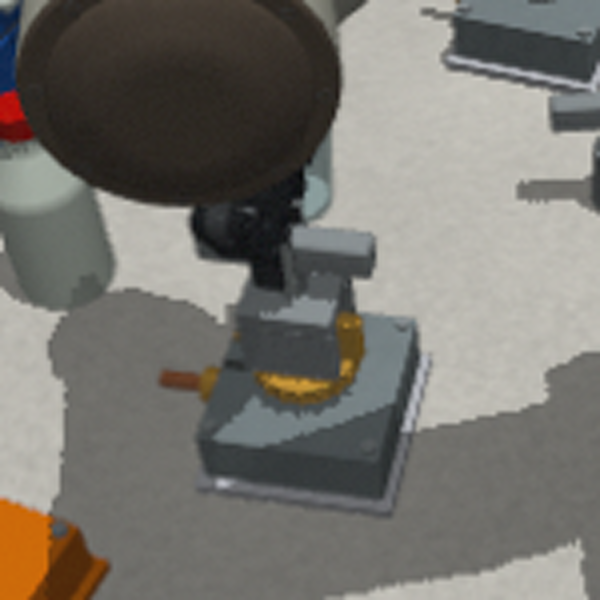

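>>> play_rows(motion=[0, -0.1, -0.05, -0.2, 0, 0, 0, 0, -0.1, -0.05, -0.35, 0, 0, 0, 0, -0.1, -0.05, -0.4, 0, 0, 0])

```text
clock: 10.88
position: [577.4, 165.0, 126.2]
ee_rot: [0.994, 0.113, 0.0, -0.0]
contact_force: [-0.0, -0.2, -3.2]
gripper_width: 15.1
```

Run:
```python
from h import *
st()
```

```text
t 10.88 pos [577.4 165.  126.2] jawyaw 283.0 q [ 9.935e-01  1.134e-01  3.000e-04 -1.000e-04] F [-0.  -0.2 -3.2] T [-0.05   0.032  0.004] w 15.1 j6 1.25
```

>>> play_rows(motion=[0, -0.05, -0.05, -0.1, 0, 0, 0, 0, -0.05, -0.05, -0.15, 0, 0, 0])

```text
clock: 11.12
position: [577.2, 164.6, 125.2]
ee_rot: [0.994, 0.114, 0.001, -0.0]
contact_force: [-0.7, 0.1, 1.1]
gripper_width: 15.3
```

Run:
```python
from h import *
st()
```

```text
t 11.12 pos [577.2 164.6 125.2] jawyaw 283.0 q [ 9.935e-01  1.136e-01  6.000e-04 -1.000e-04] F [-0.7  0.1  1.1] T [ 0.183  0.31  -0.017] w 15.3 j6 1.25
```

>>> play_rows(motion=[0, 0, 0, 0, 0, 0, -6, 0, 0, 0, 0, 0, 0, -12, 0, 0, -0.05, 0, 0, 0, -16, 0, 0, -0.05, 0, 0, 0, -19, 0, 0, -0.05, 0, 0, 0, -22])

```text
clock: 11.75
position: [576.9, 163.6, 125.2]
ee_rot: [0.997, -0.078, 0.0, 0.001]
contact_force: [-1.3, -0.9, 0.9]
gripper_width: 15.1
```

Run:
```python
from h import *
st()
```

```text
t 11.75 pos [576.9 163.6 125.2] jawyaw 261.1 q [ 9.97e-01 -7.76e-02  2.00e-04  6.00e-04] F [-1.3 -0.9  0.9] T [-0.301  0.268  0.632] w 15.1 j6 0.87
```

>>> play_rows(motion=[0, 0, 0, 0, 0, 0, -4, 0, 0, -0.05, 0, 0, 0, -8, 0, 0, -0.05, 0, 0, 0, -12, 0, -0.05, -0.05, 0, 0, 0, -16, 0, -0.05, -0.05, 0, 0, 0, -20])

```text
clock: 12.38
position: [576.6, 162.7, 125.2]
ee_rot: [0.968, -0.25, 0.001, 0.001]
contact_force: [0.9, -2.5, 0.5]
gripper_width: 15.1
```

Run:
```python
from h import *
st()
for n in("top","side"):
    im,d=arm.get_image(n);P=cloud(n,d);np.savez(n+"7",im=im,d=d)
    b=(230,110,330,220) if n=="top" else (200,130,350,270)
    save(n+"7c.png",cv2.resize(im[b[1]:b[3],b[0]:b[2]],None,fx=5,fy=5,interpolation=cv2.INTER_CUBIC)[:600])
```

```text
t 12.38 pos [576.6 162.7 125.2] jawyaw 241.1 q [ 9.683e-01 -2.498e-01  5.000e-04  8.000e-04] F [ 0.9 -2.5  0.5] T [-0.846  0.055  0.603] w 15.1 j6 0.52
```

View pics/side7c.png

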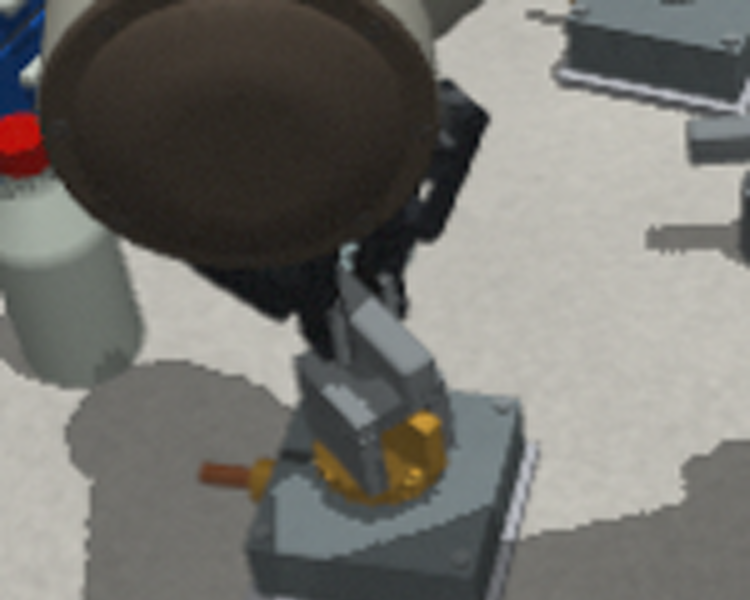

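View pics/top7c.png

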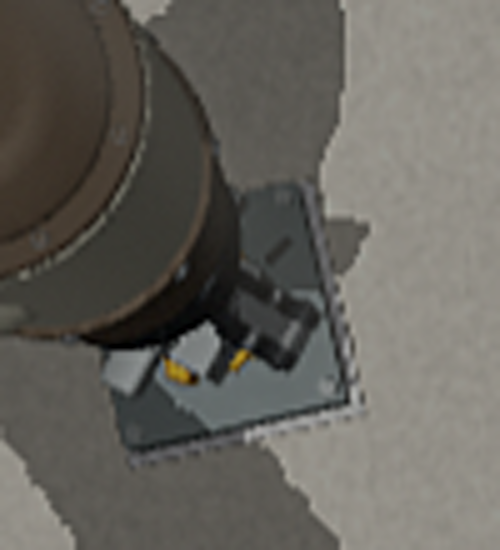

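>>> play_rows(motion=[0, 0, 0, 0, 0, 0, -4, 0, 0, -0.05, 0, 0, 0, -8, 0, 0, -0.05, 0, 0, 0, -12, 0, -0.05, -0.05, 0, 0, 0, -16, 0, -0.05, -0.05, 0, 0, 0, -20])

```text
clock: 13.1
position: [576.1, 162.0, 125.2]
ee_rot: [0.91, -0.414, 0.001, 0.001]
contact_force: [0.6, -4.5, 1.8]
gripper_width: 15.2
```

>>> play_rows(motion=[0, 0, 0, 0, 0, 0, -4, 0, 0, -0.05, 0, 0, 0, -8, 0, 0, -0.05, 0, 0, 0, -11, 0, 0, -0.05, 0, 0, 0, -12])

```text
clock: 13.6
position: [575.8, 161.5, 125.1]
ee_rot: [0.862, -0.506, 0.0, 0.001]
contact_force: [-0.4, -4.9, 3.6]
gripper_width: 14.9
```

Run:
```python
from h import *
st()
for n in("top","side"):
    im,d=arm.get_image(n);P=cloud(n,d);np.savez(n+"8",im=im,d=d)
    b=(230,110,330,220) if n=="top" else (200,130,350,270)
    save(n+"8c.png",cv2.resize(im[b[1]:b[3],b[0]:b[2]],None,fx=5,fy=5,interpolation=cv2.INTER_CUBIC)[:600])
```

```text
t 13.6 pos [575.8 161.5 125.1] jawyaw 209.1 q [ 8.623e-01 -5.065e-01  4.000e-04  9.000e-04] F [-0.4 -4.9  3.6] T [-1.567  0.241  0.643] w 14.9 j6 -0.04
```

View pics/side8c.png

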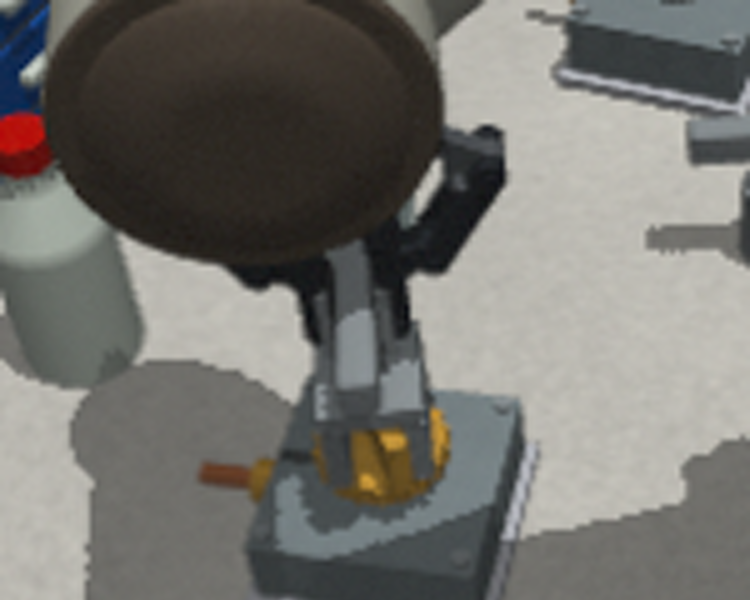

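View pics/top8c.png

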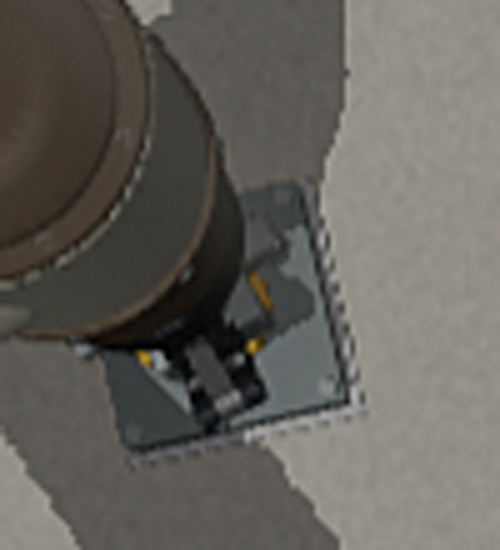

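Run:
```python
from h import *
c=np.array([574.8,164.1])
for n,b in(("top",(240,140,305,205)),("side",(235,190,310,260))):
    z=np.load(n+"8.npz");im,d=z["im"],z["d"];P=cloud(n,d)
    h=cv2.cvtColor(im,cv2.COLOR_RGB2HSV)
    m=np.zeros(d.shape,bool);m[b[1]:b[3],b[0]:b[2]]=1
    m&=(h[...,1]>110)&(h[...,0]<35)&(P[...,2]>72)&(P[...,2]<104)
    q=P[m]
    r=q[:,:2]-c
    for p,rr in zip(q,r): print(n,p.round(0),"r",np.hypot(*rr).round(1),"a",np.degrees(np.arctan2(-rr[1],-rr[0])).round(1),"/",np.degrees(np.arctan2(rr[1],rr[0])).round(1))
```

```text
top [574. 136.  99.] r 28.2 a 88.0 / -92.0
top [574. 136.  80.] r 28.3 a 88.0 / -92.0
top [553. 188.  94.] r 31.8 a -47.8 / 132.2
top [553. 186.  94.] r 30.3 a -45.1 / 134.9
top [551. 185.  96.] r 31.6 a -41.7 / 138.3
top [551. 184.  94.] r 30.4 a -39.7 / 140.3
top [549. 183.  94.] r 32.0 a -37.2 / 142.8
side [577. 167.  75.] r 3.6 a -118.6 / 61.4
side [568. 176.  89.] r 13.9 a -59.1 / 120.9
side [561. 182.  98.] r 22.2 a -52.2 / 127.8
side [559. 182.  99.] r 24.1 a -47.6 / 132.4
side [558. 180.  97.] r 23.2 a -42.4 / 137.6
side [555. 180.  98.] r 24.9 a -38.5 / 141.5
side [554. 179.  98.] r 25.8 a -34.5 / 145.5
side [550. 180. 100.] r 28.9 a -32.6 / 147.4
side [570. 174.  82.] r 10.8 a -62.4 / 117.6
side [557. 184.  99.] r 26.6 a -49.0 / 131.0
side [556. 183.  98.] r 26.7 a -44.7 / 135.3
side [554. 182.  98.] r 27.6 a -40.9 / 139.1
side [552. 181.  99.] r 28.6 a -37.3 / 142.7
side [551. 179.  97.] r 28.3 a -32.8 / 147.2
side [571. 173.  78.] r 10.0 a -65.1 / 114.9
side [562. 181.  90.] r 21.2 a -53.9 / 126.1
side [557. 185.  96.] r 26.9 a -49.8 / 130.2
side [554. 185.  99.] r 29.5 a
[... 2014 characters left out ...]
.] r 29.8 a -51.1 / 128.9
side [552. 190.  82.] r 34.4 a -48.2 / 131.8
side [552. 187.  79.] r 32.2 a -44.1 / 135.9
side [551. 185.  77.] r 31.7 a -40.2 / 139.8
side [549. 183.  76.] r 32.1 a -36.7 / 143.3
side [548. 181.  74.] r 31.7 a -32.5 / 147.5
side [557. 186.  72.] r 27.9 a -51.5 / 128.5
side [553. 189.  78.] r 33.0 a -48.5 / 131.5
side [552. 187.  76.] r 32.6 a -44.9 / 135.1
side [550. 186.  75.] r 32.6 a -41.3 / 138.7
side [549. 184.  75.] r 33.2 a -37.9 / 142.1
side [548. 182.  72.] r 32.7 a -33.8 / 146.2
side [554. 189.  74.] r 32.4 a -49.0 / 131.0
side [552. 188.  73.] r 32.8 a -45.5 / 134.5
side [550. 186.  72.] r 32.9 a -42.0 / 138.0
side [549. 185.  72.] r 33.7 a -38.7 / 141.3
```

>>> play_rows(motion=[0, 0, 0, 0, 0, 0, -1.3, 0, 0, 0, 0, 0, 0, -2.4, 0, 0, 0, 0, 0, 0, -2.4])

```text
clock: 14.08
position: [575.7, 161.5, 125.1]
ee_rot: [0.851, -0.525, 0.0, 0.001]
contact_force: [-0.6, -4.9, 4.9]
gripper_width: 15.2
```

```bash
cat > m.py <<'E'
from h import *
import sys
tag=sys.argv[1]
st()
R={}
for n,b in(("top",(240,140,305,205)),("side",(235,190,310,260))):
    im,d=arm.get_image(n);np.savez(n+tag,im=im,d=d);P=cloud(n,d)
    bb=(230,110,330,220) if n=="top" else (200,130,350,250)
    save(n+tag+"c.png",cv2.resize(im[bb[1]:bb[3],bb[0]:bb[2]],None,fx=5,fy=5,interpolation=cv2.INTER_CUBIC)[:600])
    c=np.array([574.8,164.1]) if n=="top" else np.array([572.6,163.7])
    h=cv2.cvtColor(im,cv2.COLOR_RGB2HSV)
    m=np.zeros(d.shape,bool);m[b[1]:b[3],b[0]:b[2]]=1
    m&=(h[...,1]>110)&(h[...,0]<35)&(P[...,2]>72)&(P[...,2]<104)
    q=P[m];r=q[:,:2]-c
    # far half sign: near end is negative x
    s=np.where(r[:,0]<0,-1,1)[:,None];rr=r*s;rad=np.hypot(*r.T)
    a=np.degrees(np.arctan2(rr[:,1],rr[:,0]))
    k=(rad>29)&(rad<36)&(a>-70)&(a<-20)
    print(n,k.sum(),"end pts ang min/med/max",np.percentile(a[k],[3,50,97]).round(1) if k.any() else None)
E
python3 m.py 9
```

```text
t 14.07 pos [575.7 161.5 125.1] jawyaw 206.7 q [ 8.514e-01 -5.245e-01  3.000e-04  9.000e-04] F [-0.6 -4.9  4.9] T [-1.731  0.301  0.571] w 15.2 j6 -0.08
top 4 end pts ang min/med/max [-47.8 -43.1 -39.7]
side 43 end pts ang min/med/max [-56.2 -48.1 -39.2]
```

>>> play_rows(motion=[0, 0, 0.05, 0, 0, 0, 4, 0, 0, 0.05, 0, 0, 0, 6, 40, 0, 0.05, 0, 0, 0, 6, 100, 0, 0.05, 0, 0, 0, 6, 100, 0, 0.05, 0, 0, 0, 6])

```text
clock: 14.8
position: [575.8, 163.6, 124.1]
ee_rot: [0.877, -0.48, -0.0, -0.0]
contact_force: [-0.3, -0.1, -0.0]
gripper_width: 68.9
```

>>> play_rows(motion=[100, 0, 0, 0, 0, 0, 0, 100, 0, 0, 2, 0, 0, 0, 100, 0, 0, 6, 0, 0, 0, 100, 0, 0, 11, 0, 0, 0, 100, -4, -4, 12, 0, 0, 0])

```text
clock: 15.42
position: [539.1, 125.0, 247.8]
ee_rot: [0.878, -0.479, 0.003, -0.003]
contact_force: [-0.9, -0.4, -0.8]
gripper_width: 85.7
```

>>> play_rows(motion=[100, -5, -5, 0, 0, 0, 0, 100, -10, -15, 0, 0, 0, 0, 100, -10, -15, 0, 0, 0, 0, 100, -10, -20, 0, 0, 0, 0, 100, -10, -20, 0, 0, 0, 0])

```text
clock: 16.05
position: [435.2, -79.3, 244.7]
ee_rot: [0.876, -0.482, 0.0, -0.0]
contact_force: [-0.2, 0.0, -0.1]
gripper_width: 85.3
```

```bash
python3 m.py 10
python3 - <<'E'
from h import *
for n,b in(("top",(235,135,310,210)),("side",(225,150,320,260))):
    z=np.load(n+"10.npz");P=cloud(n,z["d"]);rep(n+" bar",P,z["im"],b,138,165);rep(n+" bridge",P,z["im"],b,104,122)
E
```

```text
t 16.05 pos [435.2 -79.3 244.7] jawyaw 212.3 q [ 8.760e-01 -4.822e-01  3.000e-04 -3.000e-04] F [-0.2  0.  -0.1] T [ 0.019  0.021 -0.016] w 85.3 j6 0.38
top 7 end pts ang min/med/max [-49.4 -41.5 -34.8]
side 47 end pts ang min/med/max [-52.8 -44.5 -35.4]
top bar 433 rect [574.8 165.6] [16.3 89.8] 33.6 axis 123.6 [17.  89.5] z [143.9 151.4 153.5]
top bridge 309 rect [574.8 165.6] [44.7 50.1] 33.3 axis -144.3 [50.3 51.2] z [108.9 111.5 114. ]
side bar 309 rect [572.7 165.9] [16.  89.8] 33.7 axis 123.9 [16.2 95.8] z [142.6 153.6 155.4]
side bridge 301 rect [573.1 164.9] [44.4 52.2] 32.4 axis 115.6 [52.2 55.5] z [106.7 113.7 115.5]
```

View pics/side10c.png

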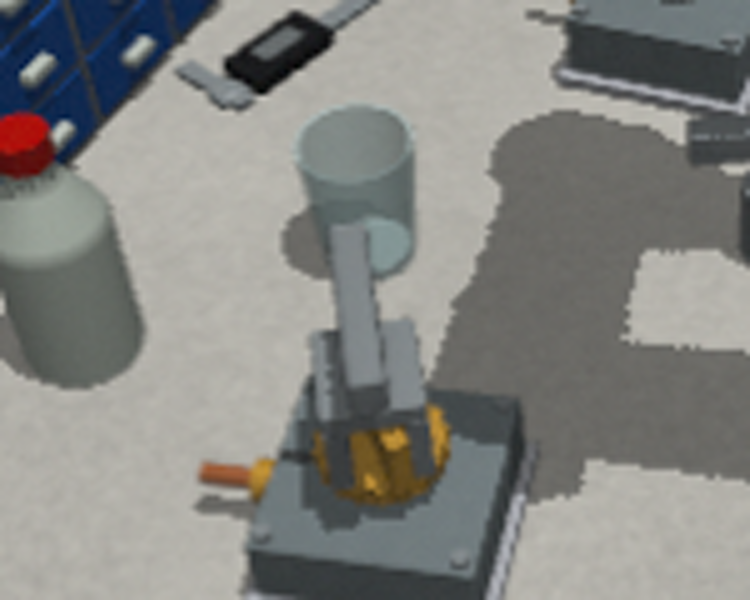

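View pics/top10c.png

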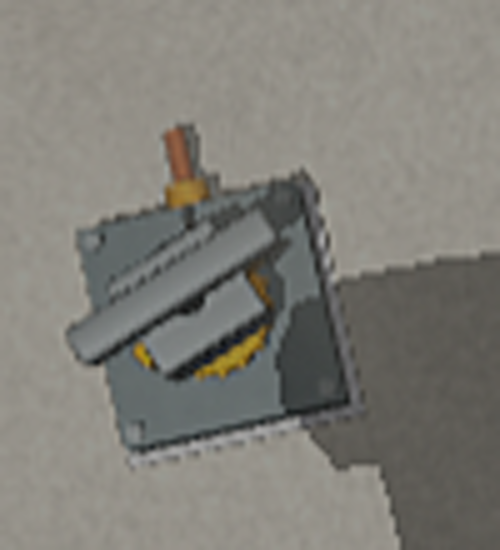

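```bash
python3 - <<'E'
from h import *
for t in("8","9","10"):
  for n,b in(("side",(235,190,310,260)),):
    z=np.load(n+t+".npz");im,d=z["im"],z["d"];P=cloud(n,d)
    c=np.array([572.7,163.8])
    h=cv2.cvtColor(im,cv2.COLOR_RGB2HSV)
    m=np.zeros(d.shape,bool);m[b[1]:b[3],b[0]:b[2]]=1
    m&=(h[...,1]>110)&(h[...,0]<35)&(P[...,2]>72)&(P[...,2]<92)
    q=P[m][:,:2]-c
    # end face: points along dir e within 2.5mm of 33
    best=None
    for a in np.arange(-65,-25,.25):
        e=-np.array([np.cos(np.radians(a)),np.sin(np.radians(a))]);p=np.array([-e[1],e[0]])
        x=q@e;y=q@p
        k=(np.abs(x-33)<2.5)&(np.abs(y)<5.5)
        k2=(np.abs(np.abs(y)-5)<1.2)&(x>0)&(x<33)
        s=k.sum()
        if best is None or s>best[0]: best=(s,a,a)
        elif s==best[0]: best=(s,best[1],a)
    m2=np.hypot(*q.T)>29
    r=q[m2]; f=cv2.fitLine(r[np.abs(np.degrees(np.arctan2(-r[:,1],-r[:,0]))+45)<18].astype(np.float32),cv2.DIST_HUBER,0,.01,.01).ravel()
    ang=np.degrees(np.arctan2(-r[:,1],-r[:,0]))
    print(t,best,"face line",np.degrees(np.arctan2(f[1],f[0])).round(1),len(r),np.sort(ang).round(0))
E
python3 - <<'E'
import cv2,numpy as np
a=[cv2.resize(np.load(f"side{t}.npz")["im"][200:240,255:300,::-1],None,fx=6,fy=6,interpolation=cv2.INTER_CUBIC) for t in("8","9","10")]
cv2.imwrite("pics/cmp.png",np.hstack(a)[:, :800])
E
```

```text
8 (np.int64(27), np.float64(-46.5), np.float64(-43.5)) face line 41.6 33 [-104.  -54.  -53.  -53.  -52.  -52.  -51.  -50.  -50.  -49.  -49.  -48.
  -47.  -47.  -46.  -45.  -45.  -45.  -44.  -43.  -43.  -43.  -42.  -41.
  -41.  -41.  -39.  -39.  -39.  -39.  -38.  -36.  -35.]
9 (np.int64(27), np.float64(-48.5), np.float64(-46.0)) face line 45.9 31 [-57. -56. -56. -55. -55. -54. -53. -53. -52. -52. -51. -51. -50. -49.
 -49. -48. -48. -47. -46. -46. -45. -44. -44. -44. -43. -42. -41. -41.
 -40. -39. -39.]
10 (np.int64(27), np.float64(-46.0), np.float64(-42.25)) face line 47.7 32 [-101.  -53.  -53.  -52.  -52.  -51.  -50.  -50.  -49.  -49.  -48.  -47.
  -47.  -46.  -46.  -45.  -44.  -44.  -43.  -43.  -42.  -42.  -40.  -40.
  -39.  -39.  -38.  -38.  -37.  -36.  -36.  -34.]
```

View pics/cmp.png

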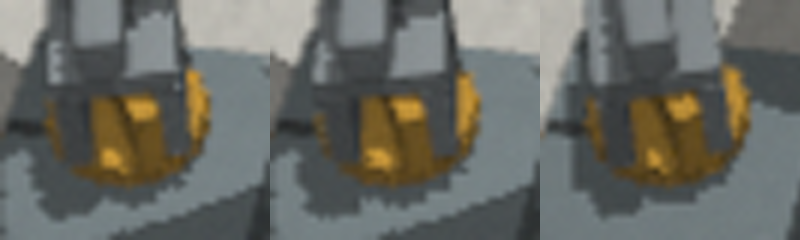

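The side view shows the key upright on the nut. The nut end reads about -44.3° unloaded against -47.3° under load, so it relaxed about 3° at the stop and is short of rib 2 at -47.2°. I will regrip and turn about 3° further.

>>> play_rows(motion=[100, 14, 24.5, 0, 0, 0, 1.3, 100, 14, 24.5, 0, 0, 0, 1.3, 100, 14, 24.5, 0, 0, 0, 1.3, 100, 14, 24.5, 0, 0, 0, 1.3, 100, 14, 24.5, 0, 0, 0, 1.3])

```text
clock: 16.77
position: [576.5, 172.7, 243.4]
ee_rot: [0.884, -0.468, -0.0, 0.0]
contact_force: [-0.5, -0.5, 0.1]
gripper_width: 85.7
```

>>> play_rows(motion=[100, 0, 0, 0, 0, 0, 0, 100, 0, 0, 0, 0, 0, 0])

```text
clock: 17.02
position: [575.1, 168.8, 243.9]
ee_rot: [0.883, -0.469, -0.0, 0.0]
contact_force: [-0.0, -0.8, -0.2]
gripper_width: 85.0
```

```bash
python3 -c "
from h import *
st()"
```

```text
t 17.02 pos [575.1 168.8 243.9] jawyaw 214.0 q [ 8.830e-01 -4.694e-01 -4.000e-04  5.000e-04] F [-0.  -0.8 -0.2] T [-0.014  0.024  0.015] w 85.0 j6 0.04
```

>>> play_rows(motion=[100, 0, 0, -3, 0, 0, 0, 100, 0, 0, -6, 0, 0, 0, 100, 0, 0, -8, 0, 0, 0, 100, 0, 0, -8, 0, 0, 0])

```text
clock: 17.52
position: [574.4, 166.8, 163.3]
ee_rot: [0.882, -0.47, -0.001, 0.001]
contact_force: [0.9, 0.3, 0.7]
gripper_width: 85.1
```

```bash
python3 -c "
from h import *
st()"
```

```text
t 17.52 pos [574.4 166.8 163.3] jawyaw 213.9 q [ 0.8824 -0.4704 -0.001   0.0014] F [0.9 0.3 0.7] T [ 0.014 -0.004 -0.   ] w 85.1 j6 0.04
```

>>> play_rows(motion=[100, 0, -0.1, -2, 0, 0, -0.3, 100, 0, -0.1, -3.8, 0, 0, -0.3, 100, 0, -0.1, -3.8, 0, 0, -0.3, 50, 0, -0.1, -3.8, 0, 0, -0.3, 20, 0, -0.1, -3.8, 0, 0, -0.3])

```text
clock: 18.15
position: [576.5, 167.2, 127.8]
ee_rot: [0.881, -0.472, 0.001, -0.001]
contact_force: [-0.5, -0.2, 0.6]
gripper_width: 51.6
```

>>> play_rows(motion=[0, 0, 0, 0, 0, 0, 0, 0, 0, 0, 0, 0, 0, 0, 0, 0, 0, 0, 0, 0, 0])

```text
clock: 18.52
position: [575.2, 166.4, 126.7]
ee_rot: [0.881, -0.472, -0.0, 0.001]
contact_force: [-2.6, -1.2, 2.8]
gripper_width: 15.1
```

```bash
python3 -c "
from h import *
st()"
```

```text
t 18.52 pos [575.2 166.4 126.7] jawyaw 213.6 q [ 8.814e-01 -4.723e-01 -3.000e-04  8.000e-04] F [-2.6 -1.2  2.8] T [-0.48   0.846  0.037] w 15.1 j6 0.03
```

>>> play_rows(motion=[0, 0, -0.1, 0, 0, 0, -3, 0, 0, -0.2, 0, 0, 0, -6, 0, 0, -0.2, 0, 0, 0, -8, 0, 0, -0.2, 0, 0, 0, -8])

```text
clock: 19.02
position: [574.9, 164.6, 126.7]
ee_rot: [0.847, -0.532, -0.0, 0.001]
contact_force: [-5.6, -0.8, 5.6]
gripper_width: 15.5
```

```bash
python3 m.py 11
```

```text
t 19.02 pos [574.9 164.6 126.7] jawyaw 205.7 q [ 8.466e-01 -5.322e-01 -4.000e-04  1.000e-03] F [-5.6 -0.8  5.6] T [-0.354  1.581  0.501] w 15.5 j6 -0.1
top 2 end pts ang min/med/max [-41.7 -40.9 -40.2]
side 46 end pts ang min/med/max [-56.5 -48.4 -40.1]
```

>>> play_rows(motion=[0, 0, 0, 0, 0, 0, -1, 0, 0, 0, 0, 0, 0, -2.1, 0, 0, 0, 0, 0, 0, -2.1])

```text
clock: 19.5
position: [575.0, 164.6, 126.7]
ee_rot: [0.837, -0.548, -0.0, 0.001]
contact_force: [-5.2, -1.5, 5.1]
gripper_width: 15.1
```

```bash
python3 m.py 12
```

```text
t 19.5 pos [575.  164.6 126.7] jawyaw 203.6 q [ 8.367e-01 -5.476e-01 -4.000e-04  1.000e-03] F [-5.2 -1.5  5.1] T [-0.35   1.497  0.524] w 15.1 j6 -0.14
top 1 end pts ang min/med/max [-42.3 -42.3 -42.3]
side 45 end pts ang min/med/max [-59.7 -51.4 -42.7]
```

>>> play_rows(motion=[0, 0, 0, 0, 0, 0, 4, 0, 0, 0, 0, 0, 0, 7, 40, 0, 0, 0, 0, 0, 7, 100, 0, 0, 0, 0, 0, 7, 100, 0, 0, 0, 0, 0, 7])

```text
clock: 20.23
position: [576.0, 165.2, 126.2]
ee_rot: [0.868, -0.496, 0.0, -0.0]
contact_force: [0.2, -0.3, -0.1]
gripper_width: 69.0
```

>>> play_rows(motion=[100, 0, 0, 0, 0, 0, 0, 100, 0, 0, 2, 0, 0, 0, 100, 0, 0, 6, 0, 0, 0, 100, 0, 0, 11, 0, 0, 0, 100, -4, -4, 12, 0, 0, 0])

```text
clock: 20.85
position: [539.1, 126.9, 249.9]
ee_rot: [0.869, -0.495, 0.003, -0.003]
contact_force: [-0.3, -0.3, -0.4]
gripper_width: 85.6
```

>>> play_rows(motion=[100, -5, -5, 0, 0, 0, 0, 100, -10, -15, 0, 0, 0, 0, 100, -10, -15, 0, 0, 0, 0, 100, -10, -20, 0, 0, 0, 0, 100, -10, -20, 0, 0, 0, 0])

```text
clock: 21.48
position: [435.2, -77.4, 246.7]
ee_rot: [0.867, -0.498, 0.0, -0.0]
contact_force: [0.4, -0.5, 0.0]
gripper_width: 85.5
```

```bash
python3 m.py 13
python3 - <<'E'
from h import *
for n,b in(("top",(235,135,310,210)),("side",(225,150,320,260))):
    z=np.load(n+"13.npz");P=cloud(n,z["d"]);rep(n+" bar",P,z["im"],b,138,165);rep(n+" bridge",P,z["im"],b,104,122)
a=[cv2.resize(np.load(f"side{t}.npz")["im"][200:240,255:300,::-1],None,fx=6,fy=6,interpolation=cv2.INTER_CUBIC) for t in("9","10","13")]
cv2.imwrite("pics/cmp2.png",np.hstack(a)[:, :800])
E
```

```text
t 21.48 pos [435.2 -77.4 246.7] jawyaw 210.2 q [ 8.671e-01 -4.982e-01  4.000e-04 -2.000e-04] F [ 0.4 -0.5  0. ] T [-0.006 -0.015 -0.005] w 85.5 j6 0.33
top 11 end pts ang min/med/max [-57.  -45.9 -40.2]
side 45 end pts ang min/med/max [-58.9 -50.6 -41.8]
top bar 434 rect [577.4 164.1] [17.2 89.4] 30.2 axis 120.9 [17.2 89.2] z [142.7 151.4 153.4]
top bridge 311 rect [577.3 164.2] [44.5 50.2] 30.8 axis -140.9 [50.3 51.7] z [108.8 111.5 114.3]
side bar 313 rect [575.2 164.2] [16.2 90.2] 30.6 axis 120.7 [16.4 95.5] z [142.5 153.6 155.3]
side bridge 294 rect [575.5 163.9] [43.9 51.6] 31.3 axis 102.5 [51.7 56.3] z [106.3 113.6 115.4]
```

View pics/cmp2.png

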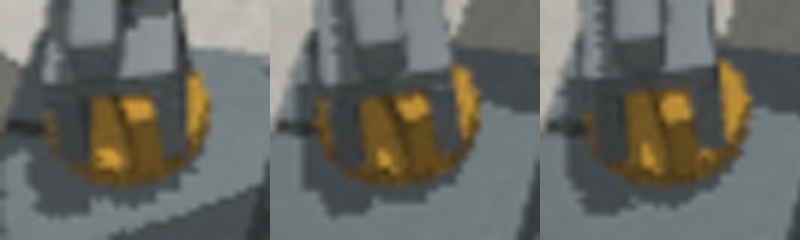

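View pics/top13c.png

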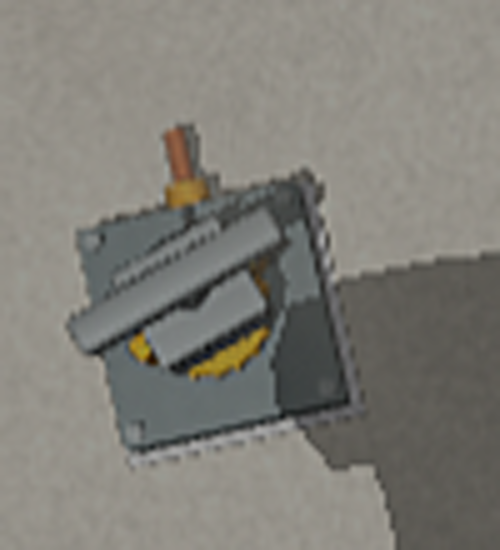

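View pics/side13c.png

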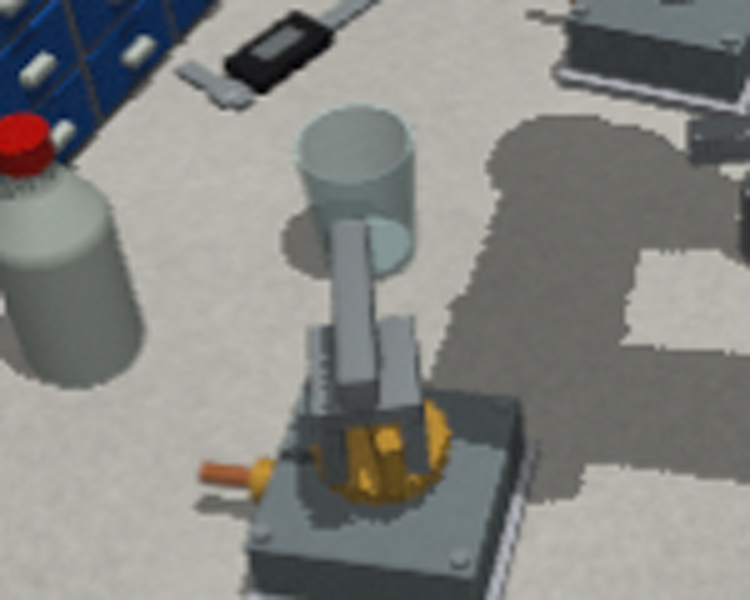

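The camera estimate for the last release disagrees with the earlier spring-back reading, so I fit the scene model to the pictures to get a better angle.

```bash
cat > fit.py <<'E'
from h import *
from scipy.optimize import minimize
def face(o,u,v,st=.6):
    o,u,v=map(lambda q:np.array(q,float),(o,u,v));n=int(np.linalg.norm(u)/st)+2;m=int(np.linalg.norm(v)/st)+2
    a,b=np.meshgrid(np.linspace(0,1,n),np.linspace(0,1,m));return (o+a.reshape(-1,1)*u+b.reshape(-1,1)*v)
def box(x0,x1,y0,y1,z0,z1):
    X,Y,Z=(x1-x0,0,0),(0,y1-y0,0),(0,0,z1-z0)
    return [face((x0,y0,z1),X,Y),face((x0,y0,z0),X,Z),face((x0,y1,z0),X,Z),face((x0,y0,z0),Y,Z),face((x1,y0,z0),Y,Z)]
def rot(p,a): c,s=np.cos(np.radians(a)),np.sin(np.radians(a));return p@np.array([[c,s,0],[-s,c,0],[0,0,1]])
C=np.array([574.8,164.1,55.])
def cyl(r,z0,z1):
    rr,t=np.meshgrid(np.arange(0,r,.6),np.linspace(0,2*np.pi,300));top=np.c_[(rr*np.cos(t)).ravel(),(rr*np.sin(t)).ravel(),np.full(rr.size,z1)]
    zz,t=np.meshgrid(np.arange(z0,z1,.6),np.linspace(0,2*np.pi,400));return [top,np.c_[r*np.cos(t).ravel(),r*np.sin(t).ravel(),zz.ravel()]]
WING=box(-33,33,-5,5,12,42); SK=cyl(28,0,12)
BL=box(-50,50,-50,50,-55,-10)
KEY=box(-25,25,12,22,0,34)+box(-25,25,-22,-12,0,34)+box(-25,25,-22,22,34,46)+box(-8,8,-8,8,46,66)+box(-45,45,-8,8,66,86)+[face((-25,-22,34),(50,0,0),(0,44,0)),face((-45,-8,66),(90,0,0),(0,16,0))]
def render(n,a,key,box_,S=4):
    c=arm.camera_info(n);f=f_of(c);K=np.array([[f,0,c["cx"]],[0,f,c["cy"]],[0,0,1.]]);R=np.array(c["R"]);t=np.array(c["t"])
    P=[];L=[];l=1
    for part,ang,o in((BL,13,C),(SK,0,C),(WING,a,C))+(((KEY,key[2],np.array([key[0],key[1],67.])),) if key else ()):
        for s in part: P.append(rot(s,ang)+o);L.append(np.full(len(s),l));l+=1
    P=np.vstack(P);L=np.concatenate(L)
    uv=cv2.projectPoints(P,cv2.Rodrigues(R)[0],t,K,np.array([c["k1"],0,0,0,0.]))[0][:,0]
    z=(P@R.T+t)[:,2];x0,y0,x1,y1=box_
    i=np.round((uv-[x0,y0]+.5)*S-.5).astype(int);W,H=(x1-x0)*S,(y1-y0)*S
    k=(i[:,0]>=0)&(i[:,1]>=0)&(i[:,0]<W)&(i[:,1]<H)
    i,z,L=i[k],z[k],L[k];o=np.argsort(-z);img=np.zeros((H,W),int);img[i[o,1],i[o,0]]=L[o];return img
# labels: 1-5 block, 6 skirt top,7 skirt side, 8-12 wing, 13+ key
E
cat > run.py <<'E'
from fit import *
def isor(im):
    x=im.astype(float);return np.clip((x[...,0]-1.25*x[...,2])/(x[...,0]+1),0,.5)/.5
B={"side":(245,195,305,245),"top":(245,145,300,200)}
def orm(n,t):
    b=B[n];im=np.load(n+t+".npz")["im"];return isor(im)[b[1]:b[3],b[0]:b[2]]
def pred(img,S=4):
    m=((img>=6)&(img<=12)).astype(np.float32);h,w=m.shape;return m.reshape(h//S,S,w//S,S).mean((1,3))
def cost(n,o,a,key,du,dv):
    m=pred(render(n,a,key,B[n]));M=np.float32([[1,0,du],[0,1,dv]]);m=cv2.warpAffine(m,M,m.shape[::-1],flags=cv2.INTER_LINEAR)
    o=np.clip(o*1.0/np.percentile(o,90),0,1);return np.abs(m-o)[3:-3,3:-3].sum()
import sys
if __name__=="__main__":
  for n in("side","top"):
    for t,a0 in(("0",50.8),("3",13.)):
        o=orm(n,t);best=min((cost(n,o,a0+da,None,du,dv),a0+da,du,dv) for da in(-2,-1,0,1,2) for du in np.arange(-2,2.1,.5) for dv in np.arange(-2,2.1,.5));print(n,t,np.round(best,2))
E
time python3 run.py
```

```text
side 0 [105.47  52.8    1.    -1.  ]
side 3 [98.9 11.   0.5 -1. ]
top 0 [99.38 51.8   0.    0.  ]
top 3 [102.71  13.     0.     0.  ]
real	3m31.346s
user	9m28.674s
sys	0m58.942s
```

```bash
cat > run2.py <<'E'
from fit import *
from concurrent.futures import ProcessPoolExecutor as PP
B={"side":(252,190,302,240),"top":(250,145,300,195)}
S=4
def labs(args): return render(*args)
def cost(n,im,img,du,dv):
    b=B[n];sub=im[b[1]:b[3],b[0]:b[2]].astype(np.float32)
    M=np.float32([[1,0,du*S],[0,1,dv*S]]);L=cv2.warpAffine(img.astype(np.float32),M,img.shape[::-1],flags=cv2.INTER_NEAREST).astype(int)
    up=np.repeat(np.repeat(sub,S,0),S,1)
    lut=np.zeros((60,3),np.float32)
    for l in np.unique(L): lut[l]=np.median(up[L==l],0)
    p=lut[L].reshape(sub.shape[0],S,sub.shape[1],S,3).mean((1,3))
    e=np.minimum(np.abs(p-sub).sum(2),90);return e[4:-4,4:-4].sum()
def scan(n,t,As,key,sh):
    im=np.load(n+t+".npz")["im"]
    with PP(8) as ex: R=list(ex.map(labs,[(n,a,key,B[n]) for a in As]))
    return [(cost(n,im,r,du,dv),a,du,dv) for a,r in zip(As,R) for du,dv in sh]
if __name__=="__main__":
    g=[(u,v) for u in np.arange(-1.5,2.1,.25) for v in np.arange(-2,2.1,.25)]
    for n in("side","top"):
        for t,a0 in(("0",51),("3",13)):
            r=scan(n,t,np.arange(a0-3,a0+3.1,1),None,g);print("cal",n,t,[np.round(x,2).tolist() for x in sorted(r)[:4]],flush=True)
    for n in("side","top"):
        for t,key in(("10",(574.8,165.6,-56.4)),("13",(577.4,164.1,-59.4))):
            r=scan(n,t,np.arange(-55,-39,1.),key,g);print(n,t,[np.round(x,2).tolist() for x in sorted(r)[:4]])
            for a in np.arange(-55,-39,1.): print(int(a),int(min(x for x in r if x[1]==a)[0]),end="; ")
            print(flush=True)
E
export OMP_NUM_THREADS=1 OPENBLAS_NUM_THREADS=1; nproc; time timeout 570 python3 run2.py
```

```text
1
real	9m30.045s
user	0m0.735s
sys	0m0.143s
```

```bash
sed -i 's/    with PP(8).*/    R=[labs((n,a,key,B[n])) for a in As]/; s/np.arange(-1.5,2.1,.25) for v in np.arange(-2,2.1,.25)/np.arange(-.5,1.6,.25) for v in np.arange(-1.5,.6,.5)/' run2.py; time timeout 570 python3 run2.py
```

```text
cal side 0 [[33013.84, 52.0, 0.75, -0.5], [33314.22, 52.0, 1.0, -0.5], [33501.75, 51.0, 0.75, -0.5], [33518.19, 50.0, 0.75, -0.5]]
cal side 3 [[61593.31, 12.0, 0.5, -0.5], [61968.91, 13.0, 0.5, -0.5], [62021.94, 11.0, 0.5, -0.5], [62175.97, 12.0, 0.75, -0.5]]
cal top 0 [[46376.0, 51.0, -0.25, 0.0], [46387.34, 52.0, -0.25, 0.5], [46397.91, 50.0, -0.25, 0.0], [46435.06, 51.0, -0.25, 0.5]]
cal top 3 [[86652.59, 12.0, -0.25, 0.5], [86694.69, 13.0, -0.25, 0.5], [86824.12, 13.0, -0.25, 0.0], [86938.38, 11.0, -0.25, 0.5]]
side 10 [[71712.12, -43.0, 0.75, -0.5], [71864.5, -42.0, 0.75, -0.5], [71920.34, -41.0, 0.75, 0.0], [71928.31, -44.0, 0.75, -0.5]]
-55 73850; -54 73646; -53 73793; -52 73582; -51 73448; -50 73567; -49 73232; -48 73104; -47 72831; -46 72730; -45 72337; -44 71928; -43 71712; -42 71864; -41 71920; -40 72212; 
side 13 [[74546.59, -48.0, 0.75, 0.0], [74600.66, -47.0, 0.75, 0.0], [74715.59, -46.0, 0.75, 0.0], [74762.94, -47.0, 0.5, 0.0]]
-55 76613; -54 76102; -53 76092; -52 75532; -51 75286; -50 74974; -49 74811; -48 74546; -47 74600; -46 74715; -45 74947; -44 75207; -43 75513; -42 75664; -41 75877; -40 76236; 
top 10 [[67575.47, -55.0, -0.25, 0.0], [67702.25, -54.0, -0.25, 0.0], [67753.06, -49.0, -0.25, 0.0], [67834.69, -44.0, -0.25, 0.0]]
-55 67575; -54 67702; -53 67902; -52 67875; -51 67972; -50 67903; -49 67753; -48 67848; -47 67957; -46 68208; -45 67884; -44 67834; -43 68186; -42 68425; -41 68128; -40 68101; 
top 13 [[69315.72, -49.0, -0.25, 0.0], [69323.06, -49.0, 0.0, 0.0], [69343.66, -48.0, 0.0, 0.0], [69406.41, -50.0, 0.0, 0.0]]
-55 69824; -54 69764; -53 69667; -52 69642; -51 69520; -50 69406; -49 69315; -48 69343; -47 69546; -46 69756; -45 69775; -44 69755; -43 69890; -42 70128; -41 70022; -40 70359; 
real	1m28.404s
user	1m49.717s
sys	0m4.946s
```

```bash
python3 -c "
from h import *
st();print(arm.job_done())"
```

```text
t 21.57 pos [435.8 -75.3 246.5] jawyaw 210.4 q [ 8.679e-01 -4.967e-01  2.000e-04 -3.000e-04] F [-0.3  0.4  0.9] T [ 0.083 -0.033  0.035] w 85.3 j6 0.33
the job is handed in; nothing more can be done
None
```

I ran the wing nut down with the fingers to finger-tight. I then set the forked key on it, tightened the nut by about 60 degrees, and handed the job in at 21.6 s.

- **Finger-tight:** the resisting torque rose sharply at the stop. After I let go, the wing stood at 12.9°, with the nib at the first rib (about 12.8°).
- **Tightening:** the key turned against about 0.6 N m. After the first release the nut read only about -43° to -44°, some 3° short of the second rib at -47°. I regripped the key and turned it a little further.
- **Final angle:** after the last release the measurements disagree.
  - The model fit gives about -48° in the side view and -49° in the top view.
  - A cruder measurement of the wing's end face gives -50°.
  - That is most likely 61–62° of tightening, so the nut may be a degree or two past the rib.
- **Key and arm:** the key stands upright and seated on the nut, about 2.6 mm off centre, with the wing in its slot. The gripper is open and clear of everything.

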